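Unbolt the tea chest and flip its lid open

ROBOT

A 7-joint arm with a two-finger parallel gripper is mounted at the origin on a cart in front of the work surface, level with it; the furniture and walls round the work are solid. World frame = base frame: x ahead of the robot, y to its left, z up, the work surface at z = 0. Lengths are in m, angles in rad, forces in N, time in s.
With the tool pointing down it reaches from about 0.4 to 0.85 m from the base axis. Payload 10.4 kg.
Tool frame: the origin (TCP) lies at the centre of the arm's flange, where the gripper is bolted on; the fingertips stand 173 mm ahead of it and the grasp point (between the pads) lies 155 mm ahead of it; z points along the fingers, y is the line along which they close (so a half turn about z gives the same grasp; the last joint's range is limited). The gripper opens to 85 mm and grips with 20 to 120 N. Pads are 22 mm wide; open, the fingers measure 114 mm over their backs; the gripper's body (76 mm by 85 mm) begins 54 mm behind the grasp point. The pads swing forward as they close: fully open they stand 13 mm farther back than shut.
Start: joints at [1.119, 0.332, -0.065, 1.46, 0.022, 1.35, -0.088], TCP at [0.26, -0.568, 0.405] pointing down, gripper open.
Joint ranges: [-2.6, 2.6], [-0.5, 2.12], [-1.47, 1.34], [0.16, 2.42], [-1.27, 4.41], [0.06, 2.06], [-2.6, 2.6]. Speed limits (rad/s): [2.22, 2.22, 2.79, 2.79, 3.14, 3.14, 3.14].

INTERFACE

Orientations are given as a unit quaternion [x, y, z, w].
In Python, from workcell import manip, viewer, finder gives the robot as it stands.
- The arm moves only by the tool arm_command, never from a script. Its argument "plan" is a list of rows, each an object with "dp": the shift along the tool's x, y, z in mm, a list of three; "spin": the turn about the tool's z in rad. A call has 1 to 5 rows; each row shifts and turns the commanded pose from where the row before left it, along the tool's axes as they then stand; what a row does not reach is not made up. A row lasts 1/10 s, in which the tool goes at most 50 mm and 8.59 degrees, less where a joint would pass 70% of its speed; a pose out of reach is approached as far as the arm can. A call is refused whole if a number of a shift passes 50 or a number of a turn 0.15, either way. A call with a gripper value outside its range is refused whole. "grip" is the closure, from -1 (fully open) to 1 (shut), set as the call begins (left out, the last holds). The fingers move at their own pace and stop on an object; "newtons" is the grip in N (left out, the last holds). Time passes only in rows, so rows that do not move let the fingers close. It gives the time, the measured TCP pose, the force, the opening and the grip force at its end, in the units of the state.
- manip.get_obs(): the state, without advancing time (a new reading comes with each control period).
- viewer.camera(name): name is "scene" or "top" or "wrist"; returns the picture (384x512x3 uint8, blue, green, red); there is no depth.
- viewer.camera_params(name): a dict with "vertical_fov" (degrees; the focal length in pixels is half the picture's height over the tangent of half this angle, whatever the lens; pixels are square), "cx", "cy" (the principal point, pixels), "k1" (the pictures are not rectified: a ray, as slopes to the right and down, at radius r is drawn at 1 + k1 r^2 times it, then the intrinsics apply), "R" (3x3) and "t" (3): a world point X has camera coordinates R X + t; the wrist camera has in their place "T_tool_cam" (4x4, takes a point from camera to tool coordinates, whose origin is the TCP and whose axes are the flange's). Camera axes: x right, y down, z forward; pixel columns grow to the right and rows downward; lengths in m; the calibration is good to about 2 mm. A picture is of the moment at which its call begins: read the wrist's pose just before it. camera_params takes no time and is no camera call.
- manip.hand_in(): hands the job in; it is judged then, once.
Trained networks look in the newest picture that a camera, given by its name, has taken for a name from the list of things; names that differ only in an ending like _2 or _b are one class to them, and where a whole thing is asked for, a point or a joint stands for the part that bears it (a point fixed in the world has none). Each returns a list of dicts, best first, with "score" (0 to 1); they miss things now and then, are a little off and sometimes report something else, mostly with a low value. They report only what shows in the picture. A call takes as long as a camera call.
- finder.find_in(camera, thing): "position" ([x, y, z] in m, in world coordinates, good to about 4 mm: the middle of the surface that is visible of it).
The state is a dict: "clock": time; "joint_pos": joint angles; "joint_velocities": joint speeds; "tau": joint torques, N m; "position": TCP position; "ee_rot": TCP orientation; "ft_force": force on the tool from outside, world axes, zero at the start; "torque": the same for the moment, N m; "grip_width": opening from 0.0 (shut) to 1.0 (fully open); "grasp_force": force on a finger pad.
Only numpy, scipy, OpenCV 4.12 (cv2) and the standard library are available. Lean on these libraries where they do the work, as an engineer would, in place of code of your own. Each camera call takes 0.05 s, during which the arm holds its last target. There are 200 camera calls.

TASK

Set the tea chest out for customers without gripping anything: with the fingertips, push the knob of the little bolt on its front fully to the left so that it comes out of the lid's keeper, then push the lid up from under its thumb tab and tip it back past upright until it rests open by itself. Leave the bolt drawn back, be gentle with the catch and the lid, keep the chest standing where it is, and leave the jug, mug, cup of stirrers and teaspoon alone.

Things in the scene. Friction and masses are not known exactly. Their poses are not given: they have to be found in the camera images.
- tea_chest: Loose wooden tea chest of about 2.4 kg with lid and bolt, 176 x 226 mm on the plan, 86 mm high with the lid shut, full of tea envelopes. Origin at the centre of its underside, on the counter; its x axis points from its front to its hinged back, y to its left as seen from the front, z up. The front wall is at x = -85 mm, the back wall at x = +85 mm; the rim of the walls is at z = 75 mm.
- bolt_knob (a point): Centre of the 17 mm steel ball knob of the bolt on the chest's front, 39 mm out from the front wall (chest x = -124 mm), 75 mm above the counter, at chest y = +38 mm when shut. Its 8 mm stem runs from the ball 30 mm back and 21 mm down to the bolt. The brass guides and keeper beside the stem stand out only 18 mm (to chest x = -103 mm). Push the knob to the chest's left (+y) to draw the bolt.
- bolt (a joint): Travel of the bolt in m: 0 shut, 0.032 fully drawn to the left (+y of the chest) at its stop. Its tongue passes through the brass keeper on the lid and locks it; clear of it from 0.020. Moves with 1 to 2 N and stays where it is left.
- tab_edge (a point): Middle of the front lower edge of the lid's wooden thumb tab (60 mm wide, 9 mm thick, sticking out 24 mm, centred at chest y = -55 mm). Lid shut: chest x = -113 mm, z = 76 mm, 198 mm from the hinge line; the space under the tab is free to the counter and 28 mm deep back to the front wall. Moves with the lid.
- hinge_mid (a point): Middle of the lid's hinge line, along the top rear edge of the chest (chest x = +85 mm, z = 75 mm); the line runs along the chest's y.
- lid (a joint): Opening angle of the lid in rad: 0 shut, 1.57 upright, 1.95 at its stop, leaning back. A wooden frame with a clear pane, 174 x 226 x 11 mm, about 0.3 kg; its underside is the plane through the hinge line. It falls shut from below about 1.4, and open of itself, slowly, from about 1.65. About 2 N up at the tab lifts it.
- milk_jug: Small pale milk jug with a handle, 80 x 74 x 76 mm, loose; origin at the centre of its underside. Not to be disturbed.
- teal_mug: Large teal mug, 82 x 108 x 93 mm, loose; origin at the centre of its underside. Not to be disturbed.
- stirrer_cup: Black cup of wooden stirrers, 64 mm diameter, 142 mm high, loose; origin at the centre of its underside. Not to be disturbed.
- teaspoon: Teaspoon lying flat, 132 x 26 x 9 mm, loose; origin at the centre of its underside. Not to be disturbed.

How it is judged:
By the outcome, as a careful person would: the job done as asked, in the order asked, and still so for the second after the job is handed in, with the robot touching nothing.
It also fails if it takes over 45 s, if anything falls off the work surface, if the arm or the gripper's body presses on something with over 40 N, if the wrist force passes 120 N, or if a joint passes its speed limit or range.

## Working session

There is one attempt and no reset: what is moved stays moved. The work goes in short steps, Python scripts to look and compute and a tool call to move; the robot and the scene stay as the last step left them, time stands still between calls to the robot, and variables do not carry over. Pictures are saved under pics/ and viewed, at most 13 in all, crops included, and the job is handed in when it is done.

Besides the shell and the picture viewer there is one more tool, called after "Request:" by a JSON object that holds its "api" and its "payload". arm_command: Moves the arm, as the interface text tells. Its arguments: {"type":"object","properties":{"plan":{"type":"array","items":{"type":"object","properties":{"dp":{"type":"array","items":{"type":"number"}},"spin":{"type":"number"}}}},"grip":{"type":"number"},"newtons":{"type":"number"}},"required":["plan"]}

```bash
mkdir -p pics; ls; cat > h.py <<'E'
from workcell import manip, viewer, finder
import numpy as np, cv2
from scipy.spatial.transform import Rotation as Ro
def pr(cam,X,o=None):
    p=viewer.camera_params(cam); X=np.atleast_2d(X)
    if "R" in p: c=X@np.array(p["R"]).T+np.array(p["t"])
    else:
        R=Ro.from_quat(o["ee_rot"]).as_matrix(); T=np.array(p["T_tool_cam"])
        c=((X-np.array(o["position"]))@R-T[:3,3])@T[:3,:3]
    s=c[:,:2]/c[:,2:]; r2=(s**2).sum(1,keepdims=True)
    f=192/np.tan(np.radians(p["vertical_fov"])/2)
    return s*(1+p["k1"]*r2)*f+[p["cx"],p["cy"]]
E
python3 - <<'E'
from h import *
a=viewer.camera("scene");b=viewer.camera("top")
cv2.imwrite("pics/s0.png",a);cv2.imwrite("pics/t0.png",b)
for c in("scene","top"):
    for n in("tea_chest","bolt_knob","tab_edge","hinge_mid","milk_jug","teal_mug","stirrer_cup","teaspoon"):
        print(c,n,[(np.round(d["position"],3).tolist(),round(d["score"],2)) for d in finder.find_in(c,n)[:2]])
o=manip.get_obs();print(o)
E
```

```text
pics
scene tea_chest [([0.574, -0.066, 0.084], 0.94)]
scene bolt_knob [([0.485, -0.082, 0.058], 0.43)]
scene tab_edge []
scene hinge_mid [([0.569, -0.06, 0.079], 0.92), ([0.486, -0.08, 0.058], 0.41)]
scene milk_jug [([0.439, 0.119, 0.043], 0.76)]
scene teal_mug [([0.768, -0.189, 0.067], 0.8)]
scene stirrer_cup [([0.442, 0.391, 0.059], 0.93)]
scene teaspoon [([0.412, 0.269, 0.01], 0.86)]
top tea_chest [([0.589, -0.104, 0.084], 0.64), ([0.416, 0.259, 0.003], 0.48)]
top bolt_knob [([0.488, -0.083, 0.056], 0.54), ([0.589, -0.103, 0.079], 0.16)]
top tab_edge [([0.588, -0.107, 0.081], 0.91), ([0.414, 0.264, 0.006], 0.68)]
top hinge_mid [([0.589, -0.105, 0.079], 0.88)]
top milk_jug [([0.442, 0.108, 0.002], 0.97), ([0.413, 0.26, 0.004], 0.5)]
top teal_mug [([0.784, -0.21, 0.042], 0.9)]
top stirrer_cup [([0.45, 0.392, 0.046], 0.97)]
top teaspoon [([0.415, 0.261, 0.005], 0.74)]
{'clock': 0.9, 'joint_pos': array([ 1.11939464,  0.33218929, -0.06468699,  1.4600738 ,  0.02163469,
        1.34986527, -0.08851092]), 'joint_velocities': array([ 1.38052841e-03,  3.04417842e-04, -9.19151745e-05, -2.16144852e-04,
        6.70287472e-04,  1.15760049e-05, -7.79331573e-04]), 'tau': array([ 3.20063300e-04, -6.25228143e+01,  4.89416113e-02, -3.91836691e+01,
        1.63412152e-02,  1.61058695e-03,  2.92232619e-05]), 'position': array([ 0.25987353, -0.56843079,  0.40475672]), 'ee_rot': array([9.77105419e-01, 2.12755714e-01, 1.06666681e-05, 7.99994875e-05]), 'ft_force': array([-0.31090757,  0.24170365,  0.03228118]), 'torque': array([0.00741528, 0.0509831 , 0.06303339]), 'grasp_force': 0.0, 'grip_width': 1.002937625375506}
```

View pics/s0.png

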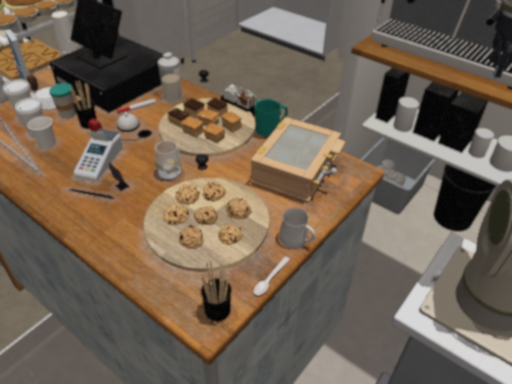

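View pics/t0.png

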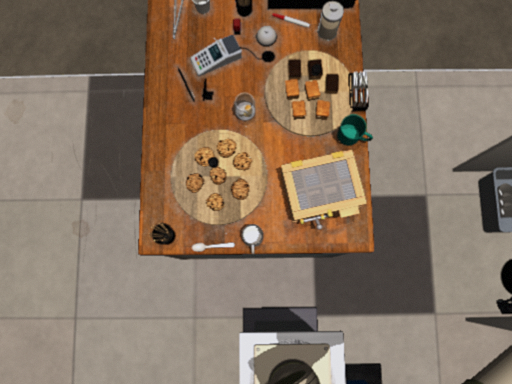

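The top view shows the chest at about (323,188), turned about +12°, with its front towards the robot, the bolt near (318,222) and the jug at (252,235). I'll check a model overlay.

```bash
cat >> h.py <<'E'
def chest(x,y,yaw,P): 
    c,s=np.cos(yaw),np.sin(yaw); P=np.atleast_2d(np.array(P,float))
    return np.c_[x+c*P[:,0]-s*P[:,1], y+s*P[:,0]+c*P[:,1], P[:,2]]
RECT=[[-.089,-.113,.086],[-.089,.113,.086],[.085,.113,.086],[.085,-.113,.086]]
TAB=[[-.089,-.085,.085],[-.113,-.085,.085],[-.113,-.025,.085],[-.089,-.025,.085]]
BOT=[[-.085,-.113,0],[-.085,.113,0]]
def overlay(cam,img,pose,box,k,o=None):
    x0,y0,x1,y1=box
    im=cv2.resize(img[y0:y1,x0:x1],None,fx=k,fy=k,interpolation=cv2.INTER_CUBIC)
    f=lambda P:(((pr(cam,chest(*pose,P),o)+.5-[x0,y0])*k).round().astype(int))
    cv2.polylines(im,[f(RECT)],True,(0,0,255),1);cv2.polylines(im,[f(TAB)],False,(255,0,0),1);cv2.polylines(im,[f(BOT)],False,(255,0,255),1)
    cv2.circle(im,tuple(int(v) for v in f([[-.124,.038,.075]])[0]),6,(0,255,0),1)
    return im
E
python3 - <<'E'
from h import *
a=cv2.imread("pics/s0.png");b=cv2.imread("pics/t0.png")
pose=(.589,-.104,.205)
A=overlay("top",b,pose,(270,140,380,240),6)
B=overlay("scene",a,pose,(240,110,350,210),6)
cv2.imwrite("pics/o1.png",cv2.resize(np.vstack([A,B]),None,fx=.5*1,fy=.5*1) if 0 else np.hstack([cv2.resize(A,(400,364)),cv2.resize(B,(400,364))]))
E
```

```text
(no output)
```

View pics/o1.png

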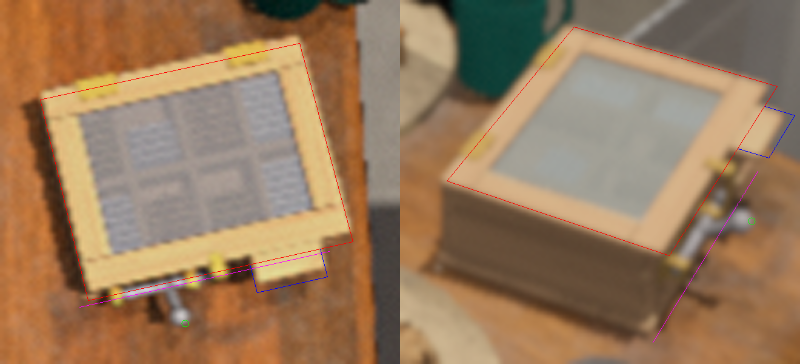

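The overlay fits to within a few mm (the chest is perhaps 4 mm farther in x). Next I'll move above the front and refine with the wrist camera.

```bash
cat >> h.py <<'E'
POSE=(.593,-.104,.208)
def togo(cx,cy,z,yaw_rel=0.,pose=None):
    """chest-frame xy of TCP, world z; yaw_rel: tool-x angle relative to chest x. prints spin and shift (tool axes after spin, mm)"""
    pose=pose or POSE; o=manip.get_obs(); R=Ro.from_quat(o["ee_rot"]).as_matrix()
    yaw=np.arctan2(R[1,0],R[0,0]); sp=-(pose[2]+yaw_rel-yaw); sp=(sp+np.pi)%(2*np.pi)-np.pi
    R2=R@Ro.from_euler("z",sp).as_matrix()
    d=(chest(*pose,[[cx,cy,z]])[0]-o["position"])@R2
    c,s=np.cos(pose[2]),np.sin(pose[2]); F=o["ft_force"]
    print("t",round(o["clock"],2),"spin",round(sp,3),"dp",(d*1e3).round(1),"pos",o["position"].round(3),"Fchest",np.round([c*F[0]+s*F[1],-s*F[0]+c*F[1],F[2]],1),"w",round(o["grip_width"],2))
E
python3 -c "
from h import *
togo(-.17,0,.405)
print(viewer.camera_params('wrist')['T_tool_cam'])"
```

```text
t 0.9 spin 0.221 dp [ 2.519e+02 -3.856e+02 -3.000e-01] pos [ 0.26  -0.568  0.405] Fchest [-0.3  0.3  0. ] w 1.0
[[ 7.43640860e-04 -9.64975079e-01 -2.62340513e-01  6.54571712e-02]
 [ 9.99999555e-01  8.70034635e-04 -3.65636291e-04 -6.49522248e-04]
 [ 5.81075241e-04 -2.62340124e-01  9.64975296e-01  2.96125230e-02]
 [ 0.00000000e+00  0.00000000e+00  0.00000000e+00  1.00000000e+00]]
```

Request:
{"api": "arm_command", "payload": {"plan": [{"dp": [0,0,0],"spin": 0.11},{"dp": [0,0,0],"spin": 0.111},{"dp": [25,-38,0],"spin": 0},{"dp": [25,-38,0],"spin": 0},{"dp": [25,-38,0],"spin": 0}], "grip": 1}}

```text
clock: 1.4
position: [0.3101, -0.4399, 0.4047]
ee_rot: [0.995, 0.103, 0.0, 0.0]
ft_force: [1.1, -0.2, 1.2]
grip_width: 0.144
grasp_force: 0.0
```

Request:
{"api": "arm_command", "payload": {"plan": [{"dp": [25,-39,0],"spin": 0},{"dp": [25,-39,0],"spin": 0},{"dp": [25,-39,0],"spin": 0},{"dp": [25,-39,0],"spin": 0},{"dp": [25,-39,0],"spin": 0}]}}

```text
clock: 1.9
position: [0.3921, -0.2229, 0.405]
ee_rot: [0.995, 0.104, 0.0, 0.0]
ft_force: [0.9, -0.2, 0.5]
grip_width: -0.004
grasp_force: 0.0
```

Request:
{"api": "arm_command", "payload": {"plan": [{"dp": [25,-38,0],"spin": 0},{"dp": [25,-38,0],"spin": 0},{"dp": [0,0,0],"spin": 0},{"dp": [0,0,0],"spin": 0}]}}

```text
clock: 2.3
position: [0.4252, -0.1395, 0.4049]
ee_rot: [0.994, 0.105, 0.0, 0.0]
ft_force: [0.1, -0.1, 0.0]
grip_width: 0.002
grasp_force: 0.0
```

```bash
python3 - <<'E'
from h import *
togo(-.17,0,.405)
o=manip.get_obs(); w=viewer.camera("wrist"); cv2.imwrite("pics/w1raw.png",w)
import pickle; pickle.dump(o,open("o1.pkl","wb"))
for n in("bolt_knob","tab_edge","tea_chest"): print(n,[(np.round(d["position"],3).tolist(),round(d["score"],2)) for d in finder.find_in("wrist",n)[:2]])
cv2.imwrite("pics/w1.png",cv2.resize(overlay("wrist",w,POSE,(0,0,512,384),1.5,o),(768,576)))
E
```

```text
t 2.3 spin 0.002 dp [ 1.5 -0.1 -0.1] pos [ 0.425 -0.139  0.405] Fchest [ 0.1 -0.1  0. ] w 0.0
bolt_knob [([0.489, -0.081, 0.057], 0.61)]
tab_edge [([0.538, -0.124, 0.086], 0.74)]
tea_chest [([0.529, -0.119, 0.087], 0.84)]
```

View pics/w1.png

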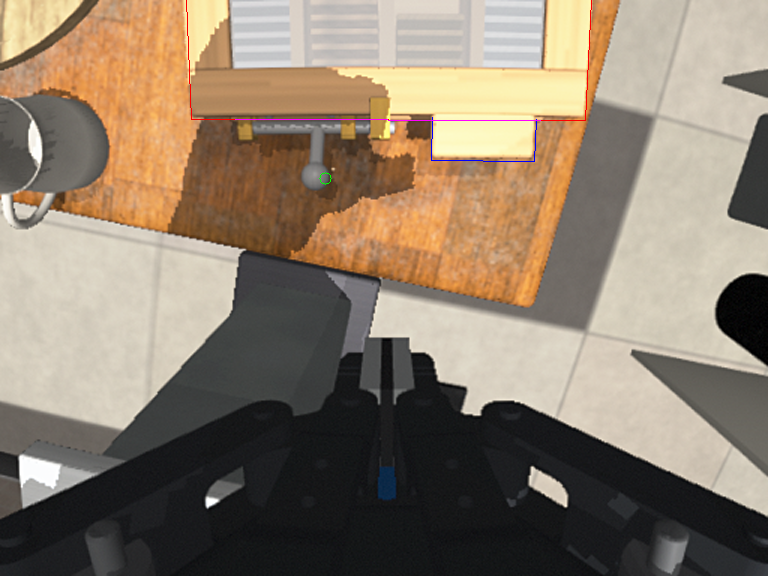

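The wrist view shows that the pose model fits to about 1–2 mm. The knob is at (316,176), i.e. chest y ≈ +42 mm, and the tab at (483,138). I'll descend with closed fingers to the right of the knob.

Request:
{"api": "arm_command", "payload": {"plan": [{"dp": [43,0,0],"spin": 0.002},{"dp": [0,0,45],"spin": 0},{"dp": [0,0,45],"spin": 0},{"dp": [0,0,40],"spin": 0},{"dp": [0,0,0],"spin": 0}]}}

```text
clock: 3.0
position: [0.4649, -0.1319, 0.2701]
ee_rot: [0.995, 0.102, -0.004, -0.002]
ft_force: [-0.3, 0.1, 0.5]
grip_width: -0.001
grasp_force: 0.0
```

Request:
{"api": "arm_command", "payload": {"plan": [{"dp": [0,0,20],"spin": 0},{"dp": [0,0,20],"spin": 0},{"dp": [0,0,0],"spin": 0},{"dp": [0,0,0],"spin": 0}]}}

```text
clock: 3.4
position: [0.4677, -0.1318, 0.2365]
ee_rot: [0.995, 0.102, 0.001, 0.0]
ft_force: [0.2, -0.0, 0.9]
grip_width: 0.0
grasp_force: 0.0
```

```bash
python3 - <<'E'
from h import *
togo(-.128,0.0,.235)
w=viewer.camera("wrist"); cv2.imwrite("pics/w2.png",cv2.resize(w,(768,576)))
E
```

```text
t 3.4 spin -0.003 dp [ 0.3 -1.3  1.5] pos [ 0.468 -0.132  0.236] Fchest [ 0.2 -0.   0.9] w 0.0
```

View pics/w2.png

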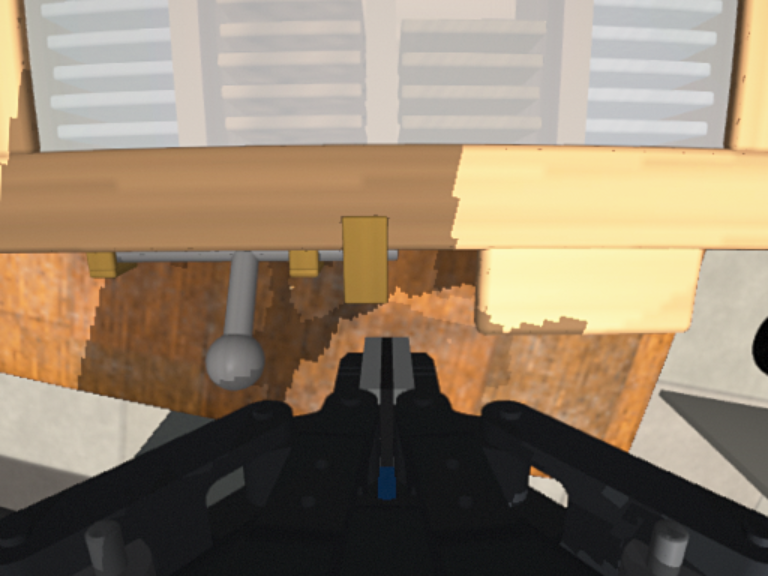

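The knob is at (235,362) and the fingertips at (387,360), about 23 mm to its right and clear of the keeper. I'll push left gently.

Request:
{"api": "arm_command", "payload": {"plan": [{"dp": [0,-6,0],"spin": 0},{"dp": [0,-6,0],"spin": 0},{"dp": [0,-5,0],"spin": 0},{"dp": [0,-4,0],"spin": 0},{"dp": [0,-4,0],"spin": 0}]}}

```text
clock: 3.95
position: [0.462, -0.1065, 0.2349]
ee_rot: [0.995, 0.103, 0.0, 0.0]
ft_force: [0.8, -1.0, 0.5]
grip_width: 0.002
grasp_force: 0.6
```

Request:
{"api": "arm_command", "payload": {"plan": [{"dp": [0,-4,0],"spin": 0},{"dp": [0,-4,0],"spin": 0},{"dp": [0,-4,0],"spin": 0},{"dp": [0,-3,0],"spin": 0},{"dp": [0,-3,0],"spin": 0}]}}

```text
clock: 4.45
position: [0.4583, -0.089, 0.2347]
ee_rot: [0.995, 0.103, 0.0, 0.0]
ft_force: [0.3, -1.1, 0.6]
grip_width: 0.0
grasp_force: 0.6
```

```bash
python3 - <<'E'
from h import *
togo(-.128,0.0,.235)
w=viewer.camera("wrist"); cv2.imwrite("pics/w3.png",cv2.resize(w,(640,480)))
E
```

```text
t 4.45 spin -0.002 dp [ 0.7 42.5 -0.3] pos [ 0.458 -0.089  0.235] Fchest [ 0.1 -1.1  0.6] w 0.0
```

View pics/w3.png

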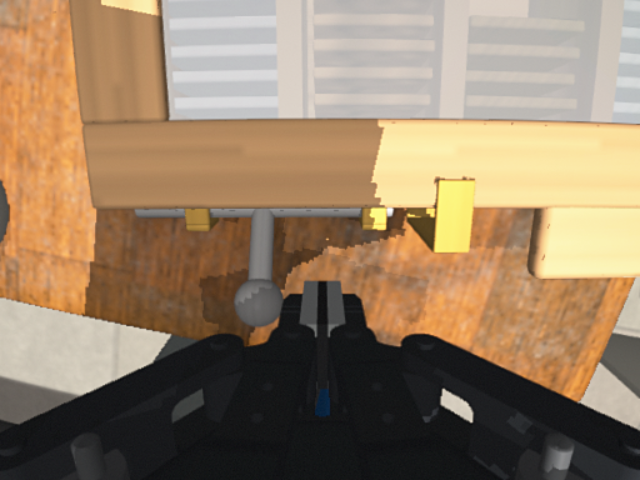

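The bolt tongue, ending at (390,213), is clear of the keeper at (437,215), and the ball is at (259,300). I'll go on to the stop.

Request:
{"api": "arm_command", "payload": {"plan": [{"dp": [0,-2,0],"spin": 0},{"dp": [0,-2,0],"spin": 0},{"dp": [0,-1,0],"spin": 0},{"dp": [0,-1,0],"spin": 0},{"dp": [0,0,0],"spin": 0}]}}

```text
clock: 5.0
position: [0.4572, -0.0835, 0.2348]
ee_rot: [0.995, 0.103, 0.0, 0.0]
ft_force: [0.7, -2.4, 0.3]
grip_width: 0.0
grasp_force: 1.2
```

Request:
{"api": "arm_command", "payload": {"plan": [{"dp": [0,-1,0],"spin": 0},{"dp": [0,-1,0],"spin": 0},{"dp": [0,0,0],"spin": 0}]}}

```text
clock: 5.3
position: [0.4568, -0.0826, 0.2349]
ee_rot: [0.995, 0.102, 0.0, 0.001]
ft_force: [2.3, -8.1, 1.2]
grip_width: 0.002
grasp_force: 4.2
```

Request:
{"api": "arm_command", "payload": {"plan": [{"dp": [0,8,0],"spin": 0},{"dp": [0,12,0],"spin": 0},{"dp": [-40,0,-10],"spin": 0},{"dp": [-35,0,-30],"spin": 0},{"dp": [0,40,-30],"spin": 0}], "grip": -1}}

```text
clock: 5.8
position: [0.3907, -0.1526, 0.3036]
ee_rot: [0.995, 0.105, -0.003, -0.001]
ft_force: [1.7, -0.4, -0.8]
grip_width: 0.845
grasp_force: 0.0
```

```bash
python3 - <<'E'
from h import *
togo(-.205,-.055,.30,np.pi/2);togo(-.205,-.055,.30,-np.pi/2)
print(manip.get_obs()["joint_pos"].round(2), viewer.camera_params("wrist")["vertical_fov"])
E
```

```text
t 5.8 spin -1.569 dp [-49.2   3.    3.4] pos [ 0.391 -0.153  0.304] Fchest [ 1.6 -0.7 -0.8] w 0.85
t 5.8 spin 1.572 dp [49.2 -3.   3.4] pos [ 0.391 -0.153  0.304] Fchest [ 1.6 -0.7 -0.8] w 0.85
[ 0.7  -0.01 -0.43  2.07 -0.    1.08 -1.09] 60.85834997822891
```

Request:
{"api": "arm_command", "payload": {"plan": [{"dp": [0,0,0],"spin": 0.149},{"dp": [0,0,0],"spin": 0.149},{"dp": [0,0,0],"spin": 0.149},{"dp": [0,0,0],"spin": 0.149},{"dp": [0,0,0],"spin": 0.149}]}}

```text
clock: 6.3
position: [0.3955, -0.1554, 0.3045]
ee_rot: [0.963, -0.269, -0.0, -0.0]
ft_force: [-0.3, -0.6, 1.3]
grip_width: 0.999
grasp_force: 0.0
```

Request:
{"api": "arm_command", "payload": {"plan": [{"dp": [0,0,0],"spin": 0.149},{"dp": [0,0,0],"spin": 0.149},{"dp": [0,0,0],"spin": 0.149},{"dp": [0,0,0],"spin": 0.149},{"dp": [0,0,0],"spin": 0.149}]}}

```text
clock: 6.8
position: [0.3956, -0.1553, 0.3045]
ee_rot: [0.799, -0.601, -0.0, -0.0]
ft_force: [-0.3, 0.2, -0.5]
grip_width: 1.002
grasp_force: 0.0
```

Request:
{"api": "arm_command", "payload": {"plan": [{"dp": [25,-3,0],"spin": 0.08},{"dp": [24,0,3],"spin": 0},{"dp": [0,0,0],"spin": 0}]}}

```text
clock: 7.1
position: [0.4048, -0.1886, 0.3011]
ee_rot: [0.794, -0.608, -0.001, -0.002]
ft_force: [0.2, -0.3, -0.0]
grip_width: 1.0
grasp_force: 0.0
```

```bash
python3 - <<'E'
from h import *
togo(-.205,-.055,.215,-np.pi/2)
w=viewer.camera("wrist"); cv2.imwrite("pics/w4.png",cv2.resize(w,(640,480)))
print(manip.get_obs()["joint_pos"].round(2))
s=viewer.camera("scene"); cv2.imwrite("pics/s4.png",s)
E
```

```text
t 7.1 spin 0.055 dp [11.3  3.5 86.1] pos [ 0.405 -0.189  0.301] Fchest [ 0.1 -0.3 -0. ] w 1.0
[ 0.56  0.04 -0.23  2.03  0.01  1.07 -2.55]
```

View pics/w4.png

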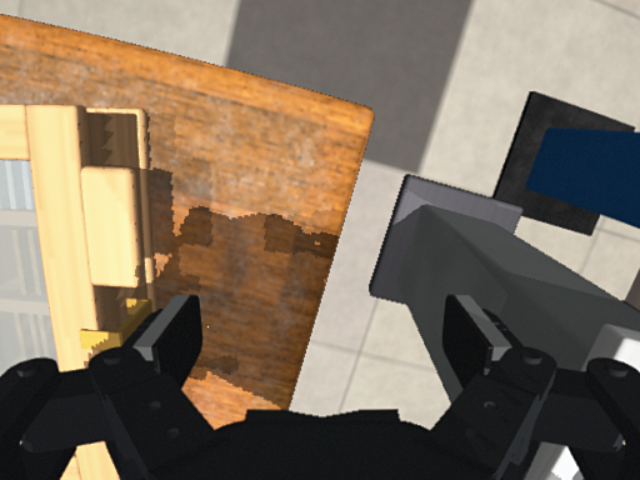

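The picture shows the chest front at the left and the open fingers, but the last joint is near its limit. The tool can only point down, so I'll turn back, close the fingers, and lift the tab by its front lower edge using the flat fingertip face. That takes a light press plus upward motion along the lid's arc.

Request:
{"api": "arm_command", "payload": {"plan": [{"dp": [0,0,0],"spin": -0.15},{"dp": [0,0,0],"spin": -0.15},{"dp": [0,0,0],"spin": -0.15},{"dp": [0,0,0],"spin": -0.15},{"dp": [0,0,0],"spin": -0.15}], "grip": 1}}

```text
clock: 7.7
position: [0.4041, -0.187, 0.3016]
ee_rot: [0.962, -0.272, -0.0, -0.002]
ft_force: [0.5, -0.5, -0.2]
grip_width: 0.145
grasp_force: 0.0
```

Request:
{"api": "arm_command", "payload": {"plan": [{"dp": [0,0,0],"spin": -0.15},{"dp": [0,0,0],"spin": -0.15},{"dp": [0,0,0],"spin": -0.15},{"dp": [0,0,0],"spin": -0.15},{"dp": [0,0,0],"spin": -0.15}]}}

```text
clock: 8.2
position: [0.4041, -0.1869, 0.3016]
ee_rot: [0.995, 0.099, 0.001, -0.002]
ft_force: [0.2, -0.3, -0.7]
grip_width: 0.003
grasp_force: 0.0
```

```bash
python3 - <<'E'
from h import *
togo(-.145,-.042,.240)
E
```

```text
t 8.2 spin -0.009 dp [56.8  0.1 61.7] pos [ 0.404 -0.187  0.302] Fchest [ 0.1 -0.3 -0.7] w 0.0
```

Request:
{"api": "arm_command", "payload": {"plan": [{"dp": [0,0,31],"spin": -0.009},{"dp": [20,0,31],"spin": 0},{"dp": [20,0,0],"spin": 0},{"dp": [17,0,0],"spin": 0},{"dp": [10,0,0],"spin": 0}]}}

```text
clock: 8.7
position: [0.4709, -0.173, 0.2396]
ee_rot: [0.995, 0.101, 0.001, -0.002]
ft_force: [0.6, -0.7, -0.5]
grip_width: -0.001
grasp_force: 0.0
```

Request:
{"api": "arm_command", "payload": {"plan": [{"dp": [4,0,0],"spin": 0},{"dp": [3,0,0],"spin": 0},{"dp": [2,0,0],"spin": 0},{"dp": [1,0,0],"spin": 0},{"dp": [0,0,0],"spin": 0}]}}

```text
clock: 9.2
position: [0.4797, -0.1719, 0.2398]
ee_rot: [0.995, 0.101, 0.001, -0.002]
ft_force: [-0.4, 0.3, 0.1]
grip_width: 0.001
grasp_force: 0.0
```

```bash
python3 - <<'E'
from h import *
togo(-.124,-.042,.240)
E
```

```text
t 9.2 spin -0.007 dp [ 0.9 -1.  -0.2] pos [ 0.48  -0.172  0.24 ] Fchest [-0.4  0.4  0.1] w 0.0
```

Request:
{"api": "arm_command", "payload": {"plan": [{"dp": [1,0,0],"spin": 0},{"dp": [1,0,0],"spin": 0},{"dp": [1,0,0],"spin": 0},{"dp": [0,0,0],"spin": 0}]}}

```text
clock: 9.6
position: [0.4827, -0.1712, 0.2396]
ee_rot: [0.995, 0.101, 0.0, -0.002]
ft_force: [-1.4, -0.2, 1.1]
grip_width: -0.0
grasp_force: 1.0
```

Request:
{"api": "arm_command", "payload": {"plan": [{"dp": [1,0,0],"spin": 0},{"dp": [0,0,0],"spin": 0}]}}

```text
clock: 9.8
position: [0.483, -0.1713, 0.2395]
ee_rot: [0.995, 0.1, -0.001, -0.002]
ft_force: [-7.2, -0.1, 4.5]
grip_width: 0.001
grasp_force: 3.5
```

Request:
{"api": "arm_command", "payload": {"plan": [{"dp": [0,0,-1],"spin": 0},{"dp": [0,0,-2],"spin": 0},{"dp": [0,0,-2],"spin": 0}]}}

```text
clock: 10.1
position: [0.4831, -0.1712, 0.2443]
ee_rot: [0.995, 0.1, -0.0, -0.002]
ft_force: [-4.6, -2.2, -1.7]
grip_width: -0.003
grasp_force: 2.7
```

Request:
{"api": "arm_command", "payload": {"plan": [{"dp": [0,0,-2],"spin": 0},{"dp": [0.3,0,-2],"spin": 0},{"dp": [0,0,-2],"spin": 0}]}}

```text
clock: 10.4
position: [0.4834, -0.1712, 0.2504]
ee_rot: [0.995, 0.1, -0.0, -0.002]
ft_force: [-5.4, -0.5, 0.1]
grip_width: -0.004
grasp_force: 2.6
```

```bash
python3 - <<'E'
from h import *
togo(-.124,-.042,.240)
w=viewer.camera("wrist"); cv2.imwrite("pics/w5.png",cv2.resize(w,(768,576)))
E
```

```text
t 10.4 spin -0.007 dp [-2.9 -1.1 10.4] pos [ 0.483 -0.171  0.25 ] Fchest [-5.4  0.6  0.1] w -0.0
```

View pics/w5.png

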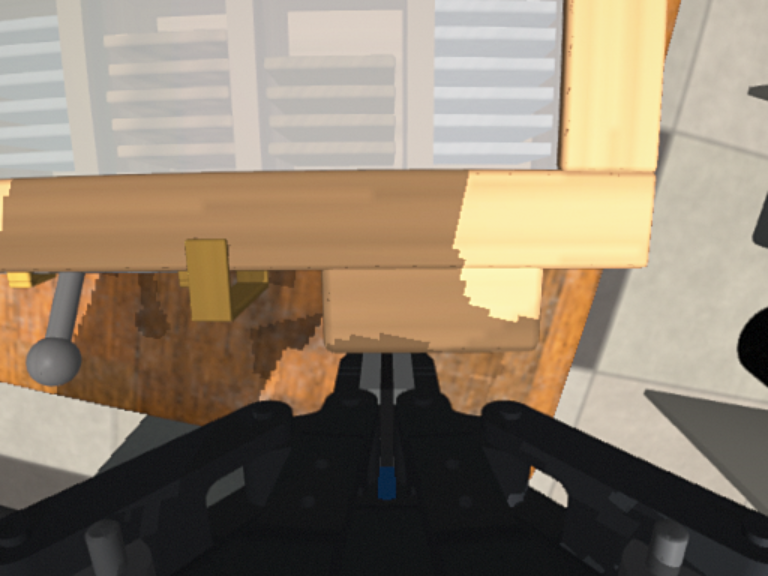

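```bash
cat >> h.py <<'E'
def lid(P,th):
    P=np.atleast_2d(np.array(P,float)); d=P-[.085,0,.075]; c,s=np.cos(th),np.sin(th)
    return np.c_[.085+c*d[:,0]+s*d[:,2],P[:,1],.075-s*d[:,0]+c*d[:,2]]
E
python3 - <<'E'
from h import *
o=manip.get_obs()
for th in(0,.02,.04,.06):
    print(th,(pr("wrist",chest(*POSE,lid([[-.113,-.085,.085],[-.113,-.025,.085],[-.089,-.113,.086],[-.089,-.085,.085]],th)),o)*1.5).round(0).tolist())
print("fixed knob",(pr("wrist",chest(*POSE,[[-.124,.071,.075]]),o)*1.5).round(0))
E
```

```text
0 [[529.0, 344.0], [329.0, 345.0], [631.0, 267.0], [535.0, 266.0]]
0.02 [[533.0, 348.0], [327.0, 350.0], [637.0, 269.0], [538.0, 268.0]]
0.04 [[537.0, 353.0], [326.0, 354.0], [643.0, 271.0], [542.0, 270.0]]
0.06 [[541.0, 357.0], [324.0, 359.0], [649.0, 273.0], [546.0, 272.0]]
fixed knob [[ 54. 362.]]
```

The keeper at (208,280) and the tab spread (325–540) match a lid raised about 0.05 rad, so friction is holding. I'll follow the arc.

Request:
{"api": "arm_command", "payload": {"plan": [{"dp": [0.3,0,-4],"spin": 0},{"dp": [0.4,0,-4],"spin": 0},{"dp": [0.4,0,-4],"spin": 0},{"dp": [0.5,0,-4],"spin": 0},{"dp": [0.6,0,-4],"spin": 0}]}}

```text
clock: 10.95
position: [0.4858, -0.1706, 0.2707]
ee_rot: [0.995, 0.101, -0.0, -0.002]
ft_force: [-5.4, -0.5, -0.2]
grip_width: 0.002
grasp_force: 2.8
```

```bash
sed -i 's/^POSE=.*/POSE=(.5954,-.1035,.208)/' h.py; python3 - <<'E'
from h import *
togo(-.124,-.042,.240)
w=viewer.camera("wrist"); cv2.imwrite("pics/w6.png",w)
o=manip.get_obs()
for th in(0,.05,.1,.15,.2):
    print(th,(pr("wrist",chest(*POSE,lid([[-.113,-.085,.085],[-.113,-.025,.085],[-.089,-.113,.086],[-.089,-.085,.085]],th)),o)).round(0).tolist())
# lid right edge on a row: print wood mask transitions on rows
h=cv2.cvtColor(w,cv2.COLOR_BGR2HSV)
for r in (150,165,172,200,215): print(r,[int(c) for c in np.where(np.abs(np.diff(w[r].astype(int).sum(1)))>60)[0]][-14:])
E
```

```text
t 10.95 spin -0.007 dp [-2.9 -0.9 30.7] pos [ 0.486 -0.171  0.271] Fchest [-5.3  0.6 -0.2] w 0.0
0 [[341.0, 214.0], [224.0, 215.0], [401.0, 168.0], [344.0, 168.0]]
0.05 [[346.0, 219.0], [222.0, 220.0], [408.0, 171.0], [349.0, 170.0]]
0.1 [[352.0, 225.0], [219.0, 225.0], [417.0, 172.0], [354.0, 172.0]]
0.15 [[359.0, 230.0], [216.0, 230.0], [427.0, 173.0], [361.0, 173.0]]
0.2 [[366.0, 234.0], [213.0, 235.0], [438.0, 173.0], [367.0, 173.0]]
150 [4, 5, 300, 301, 498, 499, 500]
165 [0, 152, 154, 155, 302, 303, 427, 429, 507, 508]
172 [125, 152, 154, 306, 307]
200 [128, 153, 154, 215, 218, 220, 309, 310, 358, 359, 410]
215 [205, 220, 221, 405, 492, 493]
```

The lid is now at about 0.15 rad and following the tool.

Request:
{"api": "arm_command", "payload": {"plan": [{"dp": [1.0,0,-6],"spin": 0},{"dp": [1.2,0,-6],"spin": 0},{"dp": [1.4,0,-6],"spin": 0},{"dp": [1.6,0,-6],"spin": 0},{"dp": [1.8,0,-6],"spin": 0}]}}

```text
clock: 11.5
position: [0.4931, -0.1691, 0.3014]
ee_rot: [0.995, 0.101, 0.001, -0.002]
ft_force: [-4.6, 0.0, -0.7]
grip_width: -0.004
grasp_force: 2.2
```

```bash
python3 - <<'E'
from h import *
togo(-.124,-.042,.240)
w=viewer.camera("wrist"); cv2.imwrite("pics/w7.png",w)
o=manip.get_obs()
for th in(0,.2,.25,.3,.35):
    print(th,(pr("wrist",chest(*POSE,lid([[-.113,-.085,.085],[-.113,-.025,.085],[-.089,-.113,.086],[-.089,-.085,.085]],th)),o)).round(0).tolist())
for r in (150,165,172,200,215): print(r,[int(c) for c in np.where(np.abs(np.diff(w[r].astype(int).sum(1)))>60)[0]][-14:])
E
```

```text
t 11.5 spin -0.006 dp [-10.4  -0.9  61.4] pos [ 0.493 -0.169  0.301] Fchest [-4.5  1.  -0.7] w -0.0
0 [[328.0, 209.0], [229.0, 210.0], [377.0, 171.0], [330.0, 171.0]]
0.2 [[345.0, 224.0], [222.0, 224.0], [403.0, 175.0], [346.0, 175.0]]
0.25 [[351.0, 226.0], [220.0, 227.0], [411.0, 174.0], [351.0, 174.0]]
0.3 [[357.0, 227.0], [217.0, 228.0], [420.0, 171.0], [356.0, 172.0]]
0.35 [[364.0, 228.0], [214.0, 228.0], [430.0, 168.0], [362.0, 168.0]]
150 [13, 292, 293, 422, 493, 494]
165 [6, 155, 157, 299, 300, 422, 423, 497, 498, 500]
172 [5, 155, 157, 303, 304, 375, 377, 395, 396, 397, 417, 418, 420]
200 [155, 169, 177, 179, 206, 214, 215, 216, 313, 314, 357, 368, 406, 407]
215 [72, 187, 216, 330, 332, 358, 363, 401, 402, 486, 487, 488]
```

Request:
{"api": "arm_command", "payload": {"plan": [{"dp": [3.4,0,-9.4],"spin": 0},{"dp": [3.8,0,-9.1],"spin": 0},{"dp": [4.3,0,-9],"spin": 0},{"dp": [4.6,0,-8.7],"spin": 0},{"dp": [5.2,0,-8.5],"spin": 0}]}}

```text
clock: 12.05
position: [0.5145, -0.1648, 0.3465]
ee_rot: [0.995, 0.101, 0.001, -0.002]
ft_force: [-3.2, 1.8, 0.7]
grip_width: 0.0
grasp_force: 1.4
```

Request:
{"api": "arm_command", "payload": {"plan": [{"dp": [5.5,0,-8.1],"spin": 0},{"dp": [5.9,0,-7.8],"spin": 0},{"dp": [6.3,0,-7.4],"spin": 0}]}}

```text
clock: 12.35
position: [0.5319, -0.1616, 0.3696]
ee_rot: [0.995, 0.101, 0.001, -0.001]
ft_force: [-2.0, 1.7, 0.9]
grip_width: 0.001
grasp_force: 0.8
```

```bash
python3 - <<'E'
from h import *
togo(-.124,-.042,.240)
o=manip.get_obs(); w=viewer.camera("wrist"); cv2.imwrite("pics/w8.png",cv2.resize(w,(640,480)))
for th in(.6,.65,.7,.75):
    print(th,(1.25*pr("wrist",chest(*POSE,lid([[-.113,-.085,.085],[-.113,-.025,.085],[-.089,-.113,.086],[-.089,-.085,.085]],th)),o)).round(0).tolist())
E
```

```text
t 12.35 spin -0.006 dp [-50.2  -1.3 129.4] pos [ 0.532 -0.162  0.37 ] Fchest [-1.6  2.1  0.9] w 0.0
0.6 [[431.0, 295.0], [276.0, 296.0], [495.0, 235.0], [426.0, 236.0]]
0.65 [[438.0, 288.0], [273.0, 289.0], [503.0, 226.0], [431.0, 227.0]]
0.7 [[445.0, 278.0], [269.0, 279.0], [512.0, 215.0], [437.0, 216.0]]
0.75 [[453.0, 266.0], [266.0, 267.0], [522.0, 201.0], [442.0, 203.0]]
```

View pics/w8.png

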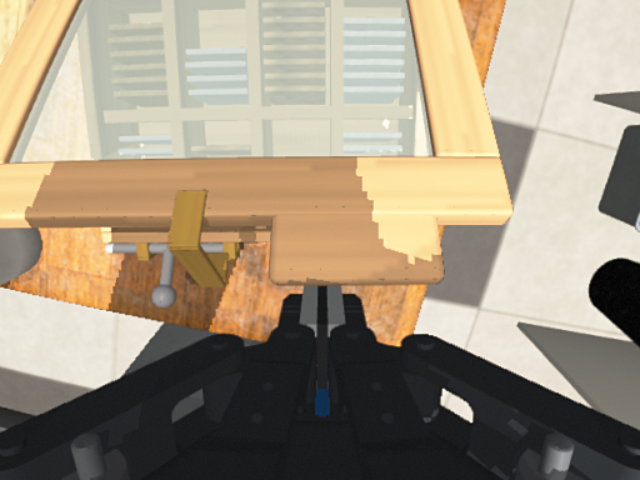

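The lid is at about 0.7 rad: tab front edge at row 283, drawn bolt knob at (163,296). I'll continue, letting the contact move up the finger.

Request:
{"api": "arm_command", "payload": {"plan": [{"dp": [6.9,0,-5.5],"spin": 0},{"dp": [7.2,0,-5],"spin": 0},{"dp": [7.3,0,-5],"spin": 0},{"dp": [7.8,0,-4.5],"spin": 0},{"dp": [8,0,-4.5],"spin": 0}]}}

```text
clock: 12.9
position: [0.5682, -0.1544, 0.3937]
ee_rot: [0.995, 0.101, 0.001, -0.001]
ft_force: [-1.7, 0.0, 0.9]
grip_width: -0.002
grasp_force: 0.9
```

Request:
{"api": "arm_command", "payload": {"plan": [{"dp": [8.3,0,-4.5],"spin": 0},{"dp": [8.5,0,-4.5],"spin": 0}]}}

```text
clock: 13.1
position: [0.5848, -0.1508, 0.4026]
ee_rot: [0.995, 0.101, 0.001, -0.002]
ft_force: [-1.2, -0.6, 0.6]
grip_width: -0.002
grasp_force: 0.6
```

```bash
python3 - <<'E'
from h import *
togo(-.124,-.042,.240)
o=manip.get_obs(); w=viewer.camera("wrist"); cv2.imwrite("pics/w9.png",cv2.resize(w,(640,480)))
for th in(.9,.95,1.,1.05,1.1):
    print(th,(pr("wrist",chest(*POSE,lid([[-.113,-.085,.085],[-.113,-.025,.085],[-.089,-.113,.086],[-.089,-.085,.085]],th)),o)).round(0).tolist())
for r in (100,120,140,160,180,200): print(r,[int(c) for c in np.where(np.abs(np.diff(w[r].astype(int).sum(1)))>60)[0]][-14:])
E
```

```text
t 13.1 spin -0.006 dp [-104.2   -1.6  162.5] pos [ 0.585 -0.151  0.403] Fchest [-1.3 -0.3  0.6] w -0.0
0.9 [[347.0, 265.0], [219.0, 266.0], [394.0, 220.0], [340.0, 221.0]]
0.95 [[351.0, 255.0], [217.0, 256.0], [399.0, 209.0], [343.0, 211.0]]
1.0 [[356.0, 243.0], [214.0, 243.0], [405.0, 197.0], [346.0, 199.0]]
1.05 [[361.0, 228.0], [212.0, 228.0], [410.0, 184.0], [350.0, 186.0]]
1.1 [[367.0, 210.0], [209.0, 211.0], [416.0, 168.0], [353.0, 170.0]]
100 [19, 20, 59, 69, 88, 259, 326, 328, 329, 376, 377, 487, 489, 490]
120 [322, 323, 329, 330, 332, 333, 335, 336, 380, 422, 423, 489, 490, 491]
140 [101, 215, 321, 322, 335, 338, 339, 341, 342, 390, 416, 417, 483, 484]
160 [39, 293, 399, 400, 408, 409, 410, 411, 476, 477, 509, 510]
180 [25, 26, 136, 161, 162, 301, 315, 316, 472, 473, 502, 503]
200 [155, 156, 164, 165, 208, 209, 210, 213, 214, 311, 352, 395, 397, 398]
```

Lid at about 1.06 rad; I'll keep pushing at the same pace past upright.

Request:
{"api": "arm_command", "payload": {"plan": [{"dp": [8.5,0,-3],"spin": 0},{"dp": [8.5,0,-3],"spin": 0},{"dp": [8.5,0,-3],"spin": 0},{"dp": [8.5,0,-2],"spin": 0},{"dp": [8.5,0,-2],"spin": 0}]}}

```text
clock: 13.65
position: [0.6265, -0.1423, 0.4155]
ee_rot: [0.995, 0.101, 0.001, -0.002]
ft_force: [-0.2, -0.7, 0.2]
grip_width: -0.0
grasp_force: 0.2
```

Request:
{"api": "arm_command", "payload": {"plan": [{"dp": [8.5,0,-1],"spin": 0},{"dp": [8.5,0,-1],"spin": 0},{"dp": [8.5,0,0],"spin": 0},{"dp": [8,0,0],"spin": 0},{"dp": [8,0,0],"spin": 0}]}}

```text
clock: 14.15
position: [0.667, -0.134, 0.4174]
ee_rot: [0.995, 0.101, 0.001, -0.002]
ft_force: [0.3, -0.5, -0.2]
grip_width: 0.002
grasp_force: 0.0
```

```bash
python3 - <<'E'
from h import *
togo(.074,-.042,.420)
E
```

```text
t 14.15 spin -0.006 dp [10.3 -2.7 -2.6] pos [ 0.667 -0.134  0.417] Fchest [ 0.2 -0.5 -0.2] w 0.0
```

Request:
{"api": "arm_command", "payload": {"plan": [{"dp": [7,0,0],"spin": 0},{"dp": [7,0,0],"spin": 0},{"dp": [7,0,0],"spin": 0},{"dp": [7,0,0],"spin": 0},{"dp": [7,0,0],"spin": 0}]}}

```text
clock: 14.65
position: [0.7012, -0.1271, 0.4176]
ee_rot: [0.995, 0.101, 0.001, -0.002]
ft_force: [-0.3, 0.0, 0.3]
grip_width: 0.002
grasp_force: 0.0
```

Request:
{"api": "arm_command", "payload": {"plan": [{"dp": [6,0,0],"spin": 0},{"dp": [5,0,0],"spin": 0},{"dp": [5,0,0],"spin": 0},{"dp": [4,0,0],"spin": 0},{"dp": [0,0,0],"spin": 0}]}}

```text
clock: 15.15
position: [0.7206, -0.1229, 0.4174]
ee_rot: [0.995, 0.101, 0.001, -0.002]
ft_force: [-0.9, 0.4, -0.3]
grip_width: 0.001
grasp_force: 0.0
```

```bash
python3 - <<'E'
from h import *
togo(.074,-.042,.420)
w=viewer.camera("top"); s=viewer.camera("scene")
k=lambda i,b:cv2.resize(i[b[1]:b[3],b[0]:b[2]],(390,390),interpolation=cv2.INTER_CUBIC)
cv2.imwrite("pics/c10.png",np.hstack([k(s,(230,70,380,220)),k(w,(250,110,400,260))]))
E
```

```text
t 15.15 spin -0.006 dp [-44.5  -2.9  -2.7] pos [ 0.721 -0.123  0.417] Fchest [-0.8  0.5 -0.3] w 0.0
```

View pics/c10.png

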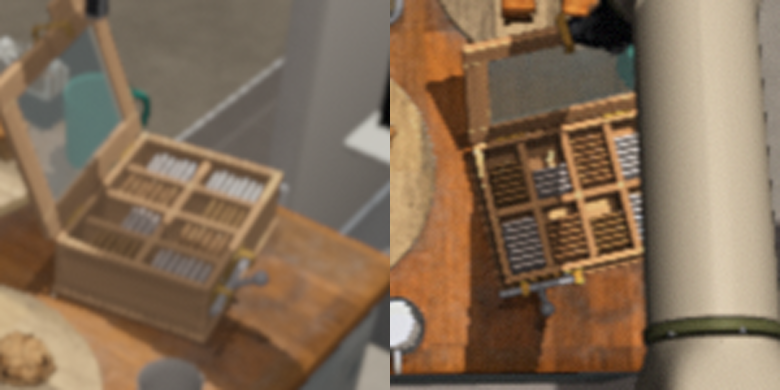

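The lid leans well past upright and the bolt is drawn (scene: knob at (250,278)). I'll back away.

Request:
{"api": "arm_command", "payload": {"plan": [{"dp": [-15,0,0],"spin": 0},{"dp": [-30,0,0],"spin": 0},{"dp": [-35,0,-20],"spin": 0},{"dp": [-35,0,-30],"spin": 0},{"dp": [-40,0,0],"spin": 0}]}}

```text
clock: 15.75
position: [0.5673, -0.1544, 0.4714]
ee_rot: [0.995, 0.101, 0.004, -0.001]
ft_force: [0.5, 0.0, 1.0]
grip_width: -0.0
grasp_force: 0.0
```

Request:
{"api": "arm_command", "payload": {"plan": [{"dp": [-40,20,0],"spin": 0},{"dp": [-35,35,0],"spin": 0},{"dp": [-20,40,0],"spin": 0},{"dp": [0,0,0],"spin": 0},{"dp": [0,0,0],"spin": 0}]}}

```text
clock: 16.25
position: [0.4936, -0.2675, 0.4671]
ee_rot: [0.995, 0.099, 0.001, -0.001]
ft_force: [1.3, 0.6, -0.3]
grip_width: 0.001
grasp_force: 0.0
```

```bash
python3 - <<'E'
from h import *
togo(.074,-.042,.420)
a=viewer.camera("top"); s=viewer.camera("scene")
for c in("scene","top"):
    for n in("tea_chest","bolt_knob","tab_edge","milk_jug","teal_mug"):
        print(c,n,[(np.round(d["position"],3).tolist(),round(d["score"],2)) for d in finder.find_in(c,n)[:1]])
k=lambda cam,i,b:overlay(cam,i,POSE,b,2.6)
im=np.hstack([k("scene",s,(230,70,380,220)),k("top",a,(250,110,400,260))])
f=lambda cam,b,th:((pr(cam,chest(*POSE,lid(RECT,th)))-b)*2.6).round().astype(int)
cv2.polylines(im,[f("scene",[230,70],1.95)],True,(255,255,0),1);cv2.polylines(im,[f("top",[250,110],1.95)+[390,0]],True,(255,255,0),1)
cv2.imwrite("pics/c11.png",im)
E
```

```text
t 16.25 spin -0.009 dp [207.4 -97.3  47.8] pos [ 0.494 -0.267  0.467] Fchest [ 1.4  0.3 -0.3] w 0.0
scene tea_chest [([0.65, -0.072, 0.073], 0.73)]
scene bolt_knob [([0.478, -0.057, 0.057], 0.67)]
scene tab_edge [([0.713, -0.068, 0.161], 0.68)]
scene milk_jug [([0.438, 0.123, 0.042], 0.69)]
scene teal_mug [([0.747, -0.26, 0.064], 0.41)]
top tea_chest [([0.657, -0.092, 0.075], 0.64)]
top bolt_knob [([0.478, -0.058, 0.059], 0.58)]
top tab_edge [([0.718, -0.079, 0.167], 0.73)]
top milk_jug []
top teal_mug [([0.775, -0.235, 0.053], 0.72)]
```

View pics/c11.png

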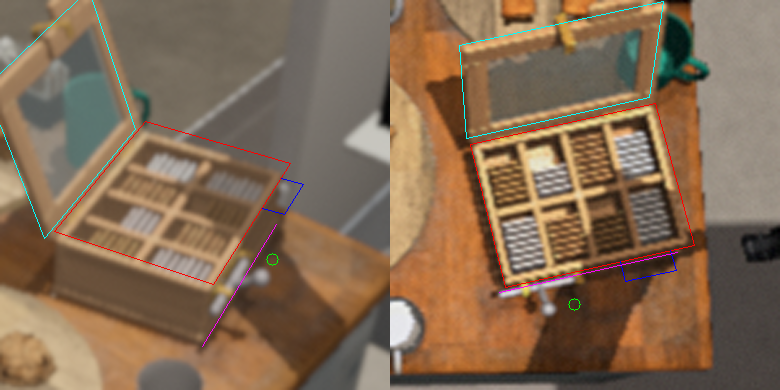

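The lid rests at about its 1.95 rad stop, the chest matches its original pose, and the knob is left of its shut position. Nothing is touching, so I'm handing in.

```bash
python3 -c "
from h import *
print(manip.hand_in())"
```

```text
the job is handed in; nothing more can be done
None
```

The bolt is drawn to its stop, the lid rests open by itself, the chest stands where it was, the robot never touched the jug, mug, stirrers or spoon, and the job was handed in at about 17 s; since the tool could only point down, the lid was started by friction of the closed fingertips on the tab's front edge, not from underneath.

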